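# Close a sample tube with its swab and hold it on the vortex mixer

## Task

Push the waiting swab down into the open sample tube, while that tube stands in the wooden rack, until the swab's cap sits home on the tube's rim (push it home, do not let it drop in). Then take the tube out of the rack by its wall, set its foot upright in the rubber cup of the vortex mixer, and press straight down to run the mixer by touch: hold the cup half way down its spring travel (about 5 mm of 10), never driving it onto its stop. Finish while still gripping the tube and holding it pressed there; leave the finished, already closed tube, the bottle and the cork stopper alone.

Things in the scene. Friction and masses are not known exactly. Their poses are not given: they have to be found in the camera images.
- rack: drilled light-wood block 182 (y) x 52 (x) x 66 mm high that stays put; origin at the centre of its underside, y along its row of 4 holes. At y = -66 and +66 mm tube holes, 18 mm wide, 31 mm deep: open and closed tube, either way round. At y = -22 and +22 mm swab holes, 11 mm wide, 60 mm deep: the waiting swab in the one at -22, the other empty
- tube: open glass test tube, 78 mm tall, 17 mm wide (19.5 mm at the lip), bore 14 mm wide and 75 mm deep, round foot; loose, about 15 g. Origin at the centre of its foot, z up along its axis. In the rack its foot is 35 mm above the table and it stands 47 mm out of the block
- tube_mouth (a point): centre of the open tube's rim, 78 mm above its foot
- swab: white swab on a plug cap, waiting in the rack; loose, 12 g. Origin on its axis at the underside of the head, 8 mm above the block's top; z up. Head: ribbed cylinder 18 mm wide, 15 mm tall, to grip. Below: tapered plug 11 mm long, 8 to 11.2 mm wide, thin shaft, bud 6.6 mm wide, tip at -68 mm. Home, the head rests on the tube's rim (origin at its mouth), kept there by gravity, not by a tight fit
- swab_tip (a point): tip of that swab's bud, 68 mm below the swab's origin
- mixer: small vortex mixer, a round white housing 120 mm wide and 66 mm high on suction feet (it stays put), with a dial and a rocker switch on its front (-x) side; origin at the centre of its underside, the cup stands over it. The rim of the cup is 110 mm above the table when not pressed
- cup_floor (a point): centre of the floor inside the black rubber cup on top of the mixer, where the tube's foot goes: 94 mm above the table when not pressed. The cup is 43 mm wide outside, its recess 16 mm deep, 33 mm wide at the rim and 28 mm at the floor
- cup (a joint): how far the mixer's cup is pressed down, in m: 0 at rest, 0.010 on its stop. Spring-loaded: starts to move at about 2 N and needs 1 N more for each mm (7 N at 5 mm)
- closed_tube: a second tube of the same kind in the other tube hole, finished earlier: it is closed by its own swab cap, whose head stands 15 mm above its rim. To be left alone. Origin at the centre of its foot
- bottle: clear glass reagent bottle, 52 mm wide, 86 mm tall, standing behind the work; origin at the centre of its underside
- stopper: cork stopper, 24 mm wide at its head, 21 mm tall, standing on the table at the left of the work; origin at the centre of its underside
Mind the look-alikes: they are no part of the job. Of the things that look like the rack, the larger one is meant.

How it is judged:
By the outcome, as a careful person would: the job done as asked, in the order asked, and still so for the second after the job is handed in, while the arm keeps its last pose, push and grip.
It also fails if it takes over 53 s, if anything falls off the work surface, if the arm or the gripper's body presses on something with over 40 N, if the wrist force passes 120 N, or if a joint passes its speed limit or range.

## Robot

A 6-joint arm with a two-finger parallel gripper is mounted at the origin on a cart in front of the work surface, level with it; the furniture and walls round the work are solid. World frame = base frame: x ahead of the robot, y to its left, z up, the work surface at z = 0. Lengths are in m, angles in rad, forces in N, time in s.
With the tool pointing down it reaches from about 0.375 to 0.975 m from the base axis. Payload 3.8 kg.
Tool frame: the origin (TCP) lies midway between the tips of the shut fingers; the grasp point (between the pads) lies 19 mm behind it; z points along the fingers, y is the line along which they close (so a half turn about z gives the same grasp; the last joint's range is limited). The gripper opens to 88 mm and grips with 3 to 60 N. Pads are 18 mm wide; open, the fingers measure 123 mm over their backs; the gripper's body (75 mm by 187 mm) begins 45 mm behind the grasp point.
Start: joints at [-1.218, 0.264, 1.604, -0, 1.274, -0.037], TCP at [0.256, -0.624, 0.211] pointing down, gripper open.
Joint ranges: [-2.63, 2.63], [-0.94, 2.18], [0.31, 2.57], [-1.31, 4.45], [0, 2.66], [-2.55, 2.55]. Speed limits (rad/s): [2.57, 2.57, 3.14, 3.14, 3.14, 3.14].

## Interface

Orientations are given as a rotation vector (axis times angle).
In Python, from cell import manip, inverse_kinematics, cams, order gives the robot as it stands. Calls block until the motion is done:
- manip.move_pose(position, orientation): joint-space move of the TCP to a pose.
- manip.move_linear(position, rate=0.15, rot=None): straight line of the TCP; rot=None keeps the orientation; rate is the mean speed in m/s.
- manip.set_joints(angles): joint-space move.
- manip.set_gripper(opening, force=None): finger opening in m; force is the grip in N (None keeps the last); returns when the fingers have stopped.
- manip.dwell(seconds).
- inverse_kinematics(position, orientation): joint angles nearest the present ones, or None.
- manip.state(): the state.
- cams.capture(name): name is "scene" or "top"; returns a dict with "image" (480x640x3 uint8, blue, green, red), "z_map" (480x640 float32, m along the optical axis (not along the pixel's ray), 0 where there is no reading), "intrinsics" (3x3 intrinsics, pixels), "position" and "orientation" of the camera in the world. Camera axes: x right, y down, z forward; pixel columns grow to the right and rows downward; lengths in m; the calibration is good to about 2 mm. A picture is of the moment at which its call begins.
A pose or a line that the arm cannot do raises manip.IKError and nothing moves.
- order.close_job(): hands the job in; it is judged then, once.
The state is a dict: "clock": time; "joint_pos": joint angles; "joint_velocities": joint speeds; "tau": joint torques, N m; "tool_pos": TCP position; "tcp_rot": TCP orientation; "contact_force": force on the tool from outside, world axes, zero at the start; "moment": the same for the moment, N m; "gripper_width": finger opening in m; "grasp_force": force on a finger pad.
Only numpy, scipy, OpenCV 4.12 (cv2) and the standard library are available. Lean on these libraries where they do the work, as an engineer would, in place of code of your own. Each camera call takes 0.05 s, during which the arm holds its last target. There are 200 camera calls.

## Working session

There is one attempt and no reset: what is moved stays moved. The work goes in short steps, each a Python script; the robot and the scene stay as the last script left them, time stands still between calls to the robot, and variables do not carry over. Pictures are saved under pics/ and viewed, at most 11 in all, crops included, and the job is handed in when it is done.

```bash
ls; mkdir -p pics
python3 - <<'E'
from cell import manip,cams
import cv2,numpy as np,pickle
d={}
for n in ("scene","top"):
    c=cams.capture(n); d[n]=c; cv2.imwrite(f"pics/{n}0.png",c["image"])
    print(n,c["intrinsics"],c["position"],c["orientation"])
pickle.dump(d,open("c0.pkl","wb"))
print(manip.state())
E
```

```text
pics
scene [[446.54348034   0.         316.54567049]
 [  0.         446.54348034 240.50220193]
 [  0.           0.           1.        ]] [0.13443412 0.77123307 0.53093526] [-0.65222608  2.3774207  -1.47114571]
top [[487.62814794   0.         322.6281206 ]
 [  0.         487.62814794 234.86395826]
 [  0.           0.           1.        ]] [0.51154252 0.06749328 1.08546327] [-2.22220283  2.17470272 -0.08373303]
{'clock': 0.1, 'joint_pos': array([-1.21790567e+00,  2.64683921e-01,  1.60520838e+00,  1.00833737e-05,
        1.27372578e+00, -3.68990522e-02]), 'joint_velocities': array([ 0.00045324, -0.00071952, -0.00199938,  0.00288519,  0.00010694,
        0.00040945]), 'tau': array([ 2.02948290e-04, -5.03619397e+01, -3.58071220e+01,  7.30842305e-02,
        2.33112113e-02, -5.41356485e-05]), 'tool_pos': array([ 0.25625801, -0.62371493,  0.20972416]), 'tcp_rot': array([-3.08015318e+00, -6.08019233e-01,  4.85318910e-04]), 'contact_force': array([ 0.43310121,  0.22816198, -0.19257349]), 'moment': array([-0.01164757, -0.05096018, -0.01035943]), 'grasp_force': 0.0, 'gripper_width': 0.08817652620594581}
```

View pics/scene0.png

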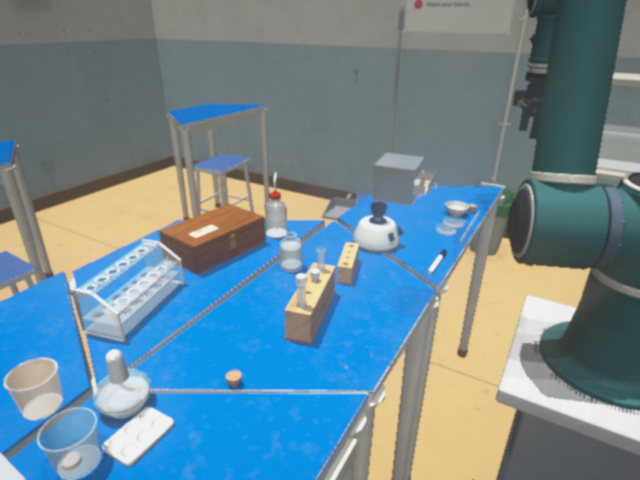

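View pics/top0.png

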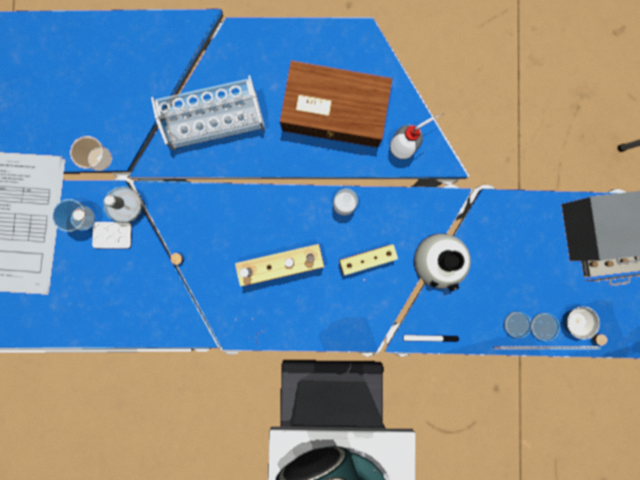

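Candidates for the rack: the block with tubes, top (280,265) / scene (311,303), and the smaller block with four holes, top (368,260) / scene (348,263). The larger one, with the tubes in it, fits. The mixer is at top (442,262). Candidates for the open tube: top (247,275) and (311,259). I'll confirm in one enlarged crop.

Run:
```python
import cv2,numpy as np,pickle
d=pickle.load(open("c0.pkl","rb"))
a=d["scene"]["image"][235:350,270:410]; b=d["top"]["image"][235:295,225:335]; e=d["top"]["image"][225:300,405:480]
r=lambda i,w,h:cv2.resize(i,(w,h),interpolation=cv2.INTER_CUBIC)
o=np.zeros((600,800,3),np.uint8)
o[:345,:420]=r(a,420,345); o[350:590,:440]=r(b,440,240); o[:350,440:790]=r(e,350,350)
cv2.imwrite("pics/crop0.png",o)
```

```text
(no output)
```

View pics/crop0.png

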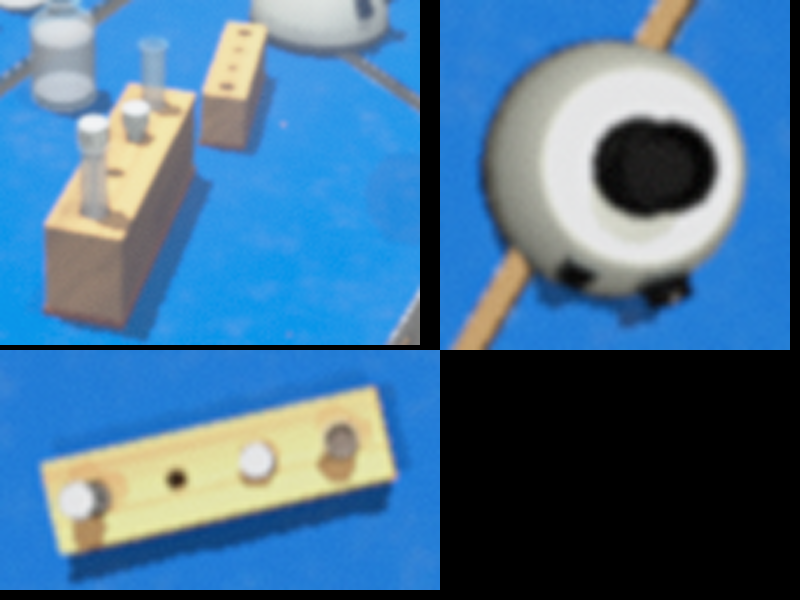

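The crop confirms it. In the large block, the open glass tube is at top (310,258), right (-y) end, with the white swab head next to it at (289,263). Then come the empty hole (269,267) and the closed tube with the white cap (246,275). The mixer's cup is the black blob at top (449,260).

```bash
cat > h.py <<'E'
import cv2,numpy as np,pickle
from scipy.spatial.transform import Rotation as Ro
def rays(c,px):
    px=np.atleast_2d(np.asarray(px,float)); K=c["intrinsics"]
    v=np.c_[(px[:,0]-K[0,2])/K[0,0],(px[:,1]-K[1,2])/K[1,1],np.ones(len(px))]
    return v@Ro.from_rotvec(c["orientation"]).as_matrix().T
def onz(c,px,z):
    v=rays(c,px); p=c["position"]; return p+v*((z-p[2])/v[:,2:3])
def proj(c,P):
    q=(np.atleast_2d(P)-c["position"])@Ro.from_rotvec(c["orientation"]).as_matrix(); q=q@c["intrinsics"].T; return q[:,:2]/q[:,2:]
def tri(c1,p1,c2,p2):
    a,b=rays(c1,p1)[0],rays(c2,p2)[0]; A=np.c_[a,-b]
    s=np.linalg.lstsq(A,c2["position"]-c1["position"],rcond=None)[0]
    P,Q=c1["position"]+s[0]*a,c2["position"]+s[1]*b
    return (P+Q)/2,np.linalg.norm(P-Q)
E
python3 - <<'E'
from h import *
d=pickle.load(open("c0.pkl","rb")); T,S=d["top"],d["scene"]
hsv=cv2.cvtColor(T["image"],cv2.COLOR_BGR2HSV)
def blob(m,x,y,name):
    n,l,s,c=cv2.connectedComponentsWithStats(m.astype(np.uint8)); k=l[y,x]
    print(name,"bbox",s[k],"c",c[k].round(2)); return l==k
# block top
H,Sa,V=[hsv[...,i].astype(int) for i in range(3)]
m=(H>15)&(H<40)&(Sa>40)&(V>150); m[:, :225]=0;m[:,335:]=0;m[:235]=0;m[300:]=0
m=blob(m,270,272,"rack").astype(np.uint8)
cs,_=cv2.findContours(m,cv2.RETR_EXTERNAL,cv2.CHAIN_APPROX_NONE)
h=cv2.convexHull(cs[0])[:,0]; w=onz(T,h,.066)[:,:2]
r=cv2.minAreaRect((w*1000).astype(np.float32)); print("rack rect mm",r)
box=cv2.boxPoints(cv2.minAreaRect(h.astype(np.float32))); print("px box",box)
z=[]
R=Ro.from_rotvec(T["orientation"]).as_matrix()
def zpts(c,mask):
    ys,xs=np.nonzero(mask&(c["z_map"]>0)); P=c["position"]+rays(c,np.c_[xs,ys])*c["z_map"][ys,xs][:,None]; return P
print("rack top z",np.percentile(zpts(T,m>0)[:,2],[10,50,90]))
# swab head white
w=(Sa<60)&(V>180)
sw=blob(w,289,263,"swab top"); print(onz(T,np.array(np.nonzero(sw))[::-1].mean(1),.089)); P=zpts(T,sw);print(np.median(P,0),np.percentile(P[:,2],[5,95]))
cw=blob(w,245,275,"closed top")
dk=(V<60); dk[:,:425]=0; dk[:,475:]=0
cu=blob(dk,452,260,"cup"); P=zpts(T,cu); print("cup z",np.percentile(P[:,2],[5,25,50,75,95]))
top=P[P[:,2]>.1]; print("cup >.1", (top.min(0)+top.max(0))/2,np.ptp(top,0),len(top))
sh=cv2.cvtColor(S["image"],cv2.COLOR_BGR2HSV).astype(int)
w=(sh[...,1]<50)&(sh[...,2]>150); sw2=blob(w,315,271,"swab scene");P=zpts(S,sw2);print(np.median(P,0),np.percentile(P[:,2],[5,95]))
dk=(sh[...,2]<60); c2=blob(dk,378,207,"cup scene");P=zpts(S,c2); print(np.percentile(P[:,2],[5,50,95]));top=P[P[:,2]>.09];print((top.min(0)+top.max(0))/2,np.ptp(top,0))
# housing in top
m=(Sa<70)&(V>60);hb=blob(m,430,250,"housing");ho=cv2.convexHull(np.array(np.nonzero(hb))[::-1].T.astype(np.int32)); print(cv2.minEnclosingCircle(ho))
o=np.zeros((600,800,3),np.uint8)
r=lambda i,f:cv2.resize(i,None,fx=f,fy=f,interpolation=cv2.INTER_NEAREST)
A=r(S["image"][240:290,295:345],8);B=r(S["image"][190:255,350:405],7);C=r(T["image"][240:290,430:480],4);D=r(T["image"][240:285,280:330],4)
o[:400,:400]=A;o[:455,410:795]=B;o[400:600,:200]=C;o[400:580,205:405]=D
cv2.imwrite("pics/crop1.png",o)
E
```

```text
rack bbox [ 236  245   88   40 1724] c [280.38 264.74]
rack rect mm ((508.4106750488281, 140.50271606445312), (47.77414321899414, 176.79579162597656), 14.310335159301758)
px box [[235.3063  263.4171 ]
 [318.15137 244.15082]
 [323.3489  266.50024]
 [240.50385 285.76654]]
rack top z [0.06263738 0.06539908 0.06803819]
swab top bbox [284 258  10   9  69] c [288.43 262.14]
[[0.51448192 0.12068233 0.089     ]]
[0.51471888 0.121373   0.08726658] [0.06603499 0.09026347]
closed top bbox [235 261  13  25 115] c [241.58 271.99]
cup bbox [439 251  25  20 394] c [450.44 260.46]
cup z [0.06751366 0.09090443 0.09509127 0.106918   0.11098395]
cup >.1 [ 0.52557775 -0.21100867  0.1066399 ] [0.03616566 0.03877567 0.01321386] 131
swab scene bbox [285 263  50  49 492] c [306.69 282.71]
[0.49647701 0.20883055 0.08495203] [0.06524135 0.12765582]
cup scene bbox [     0      0    640    480 305258] c [318.08 240.12]
[-0.73872121  0.00095444  0.50178835]
[ 1.65783033 -0.81876422  0.36652896] [3.53638704 2.64021293 0.55303598]
housing bbox [   0  178  640  180 8098] c [478.63 261.68]
((319.5, 271.5), 329.48529052734375)
```

View pics/crop1.png

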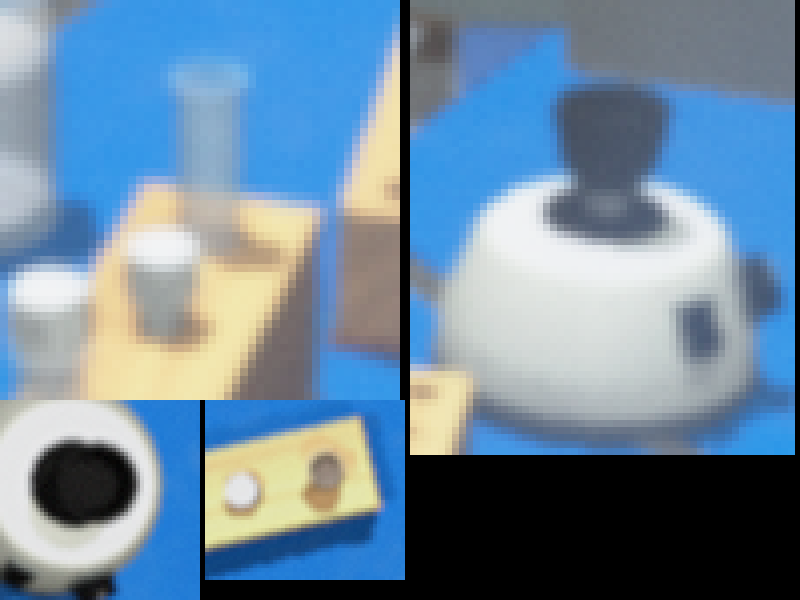

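The crops show these points:
- **Swab head top:** scene ≈(315.5,269.7), top (288.4,262.1).
- **Open tube rim:** scene ≈(320.8,249.2), top ≈(310,257.4).
- **Cup rim:** scene ≈(378.7,203.2), top ≈(453,260.4).

Next I'll triangulate these and check them against the rack frame and the given heights.

Run:
```python
from h import *
d=pickle.load(open("c0.pkl","rb")); T,S=d["top"],d["scene"]
C=np.array([.5084,.1405]);a=np.deg2rad(14.3);y=np.array([-np.sin(a),np.cos(a)])
for n,t,s,z in (("swab",(288.4,262.1),(315.5,269.7),.089),("tube",(310,257.4),(320.8,249.2),.113),("cup",(453.,260.4),(378.7,203.2),.110)):
    p,e=tri(T,t,S,s); print(n,p.round(4),"gap",round(e,4),"top@z",onz(T,t,z)[0].round(4),"scene@z",onz(S,s,z)[0].round(4))
print("rack-based swab",C-.022*y,"tube",C-.066*y)
g=C-.066*y; print("pred px", proj(T,np.r_[g,.113]),proj(S,np.r_[g,.113]))
from cell import inverse_kinematics as ik
from scipy.spatial.transform import Rotation as Ro
for s in (1,-1):
    Y=np.array([np.cos(a),np.sin(a),0])*s; Z=np.array([0,0,-1.]); M=np.c_[np.cross(Y,Z),Y,Z]; r=Ro.from_matrix(M).as_rotvec()
    print(r, ik([.514,.12,.25],r), ik([.526,-.21,.15],r))
```

```text
swab [0.5148 0.1209 0.0897] gap 0.0006 top@z [0.5146 0.1208 0.089 ] scene@z [0.5157 0.12   0.089 ]
tube [0.5264 0.0776 0.1122] gap 0.0036 top@z [0.5248 0.0767 0.113 ] scene@z [0.5273 0.0797 0.113 ]
cup [ 0.5253 -0.2088  0.1141] gap 0.001 top@z [ 0.5249 -0.2102  0.11  ] scene@z [ 0.5296 -0.2182  0.11  ]
rack-based swab [0.51383398 0.11918165] tube [0.52470193 0.07654496]
pred px [[310.09789774 257.42761145]] [[322.68534469 248.88033207]]
[1.92766982 2.48066392 0.        ] [ 0.18216242 -0.03906651  1.86698066  0.          1.3136785  -0.06741966] [-0.42382894  0.10633162  1.90524798  0.          1.13001305 -0.67341102]
[ 2.48066392 -1.92766982  0.        ] None [-0.42382894  0.10633162  1.90524798  0.          1.13001305  2.46818163]
```

Heights agree with the text (0.0897/0.089, 0.112/0.113, 0.114/0.110), and the rack, top and scene estimates agree within about 2 mm. Now I'll grasp the swab.

```bash
cat >> h.py <<'E'
ROT=np.array([1.92766982,2.48066392,0.])
def st(m):
    s=m.state(); print(round(s["clock"],2),s["tool_pos"].round(4),"F",s["contact_force"].round(2),"w",round(s["gripper_width"],4),"g",round(s["grasp_force"],1)); return s
E
python3 - <<'E'
from h import *
from cell import manip,cams
manip.move_pose([.5145,.1205,.16],ROT); st(manip)
manip.set_gripper(.045); manip.move_linear([.5145,.1205,.0768],rate=.12); st(manip)
manip.set_gripper(.0,force=20); st(manip)
manip.move_linear([.5145,.1205,.195],rate=.12); st(manip)
d={}
for n in("scene","top"): d[n]=cams.capture(n)
pickle.dump(d,open("c1.pkl","wb"))
r=lambda i:cv2.resize(i,None,fx=6,fy=6,interpolation=cv2.INTER_CUBIC)
o=np.zeros((600,800,3),np.uint8); o[:600,:420]=r(d["scene"]["image"][190:290,285:355]);o[:360,430:790]=r(d["top"]["image"][230:290,275:335])
cv2.imwrite("pics/g1.png",o)
E
```

```text
2.88 [0.5149 0.1198 0.1601] F [-0.59 -0.58  0.29] w 0.0879 g 0.0
4.5 [0.5151 0.1206 0.0774] F [-0.71  0.59  0.6 ] w 0.0449 g 0.0
5.26 [0.5145 0.1205 0.0768] F [-0.67 -0.14 -0.27] w 0.0007 g 0.0
6.39 [0.5138 0.1204 0.194 ] F [ 0.07 -0.18  0.21] w 0.0006 g 0.0
```

View pics/g1.png

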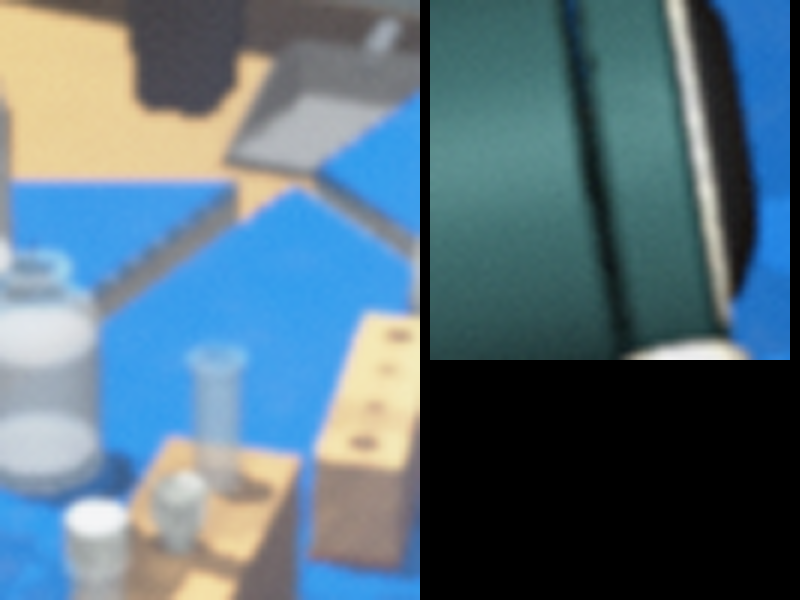

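The swab is still in its hole at scene (315,271) and the fingers (tip at scene ≈(316.5,208)) shut on nothing. I'll check where the tips really are in the image against the reported pose.

Run:
```python
from h import *
d=pickle.load(open("c1.pkl","rb")); d0=pickle.load(open("c0.pkl","rb")); S=d["scene"]
print("TCP proj",proj(S,[.5138,.1204,.194]))
# depth of fingers and of head
def P(c,x,y): return (c["position"]+rays(c,[(x,y)])[0]*c["z_map"][y,x]).round(4)
for x,y in ((316,207),(316,203),(316,200),(312,203),(320,203),(316,195)): print((x,y),P(S,x,y))
print("finger tip on plane x,y known:")
# lowest dark px by column
g=cv2.cvtColor(S["image"],cv2.COLOR_BGR2GRAY)
print([(x,int(np.nonzero(g[180:225,x]<70)[0].max()+180) if (g[180:225,x]<70).any() else None) for x in range(302,332)])
for nm,c in(("before",d0["scene"]),("after",S)):
    print(nm,[ (x,y,P(c,x,y)) for x,y in ((315,269),(315,271),(315,275))])
    print(g[262:284,315] if nm=="after" else cv2.cvtColor(c["image"],cv2.COLOR_BGR2GRAY)[262:284,315])
```

```text
TCP proj [[316.61781939 220.89051253]]
(316, 207) [0.5108 0.1282 0.225 ]
(316, 203) [0.5099 0.1297 0.2334]
(316, 200) [0.5104 0.1291 0.2389]
(312, 203) [0.517  0.1319 0.2327]
(320, 203) [0.5015 0.13   0.2353]
(316, 195) [0.51   0.1298 0.2487]
finger tip on plane x,y known:
[(302, None), (303, None), (304, None), (305, None), (306, 188), (307, 189), (308, 192), (309, 193), (310, 192), (311, 195), (312, 193), (313, 193), (314, 195), (315, 195), (316, 192), (317, 185), (318, 185), (319, None), (320, None), (321, 181), (322, None), (323, 184), (324, 196), (325, 185), (326, None), (327, None), (328, None), (329, None), (330, None), (331, None)]
before [(315, 269, array([0.5177, 0.1185, 0.0892])), (315, 271, array([0.5149, 0.1232, 0.0879])), (315, 275, array([0.5102, 0.1312, 0.0844]))]
[170 203 215 218 215 213 227 240 243 243 236 209 176 168 161 161 160 156
 152 151 160 193]
after [(315, 269, array([0.5177, 0.1186, 0.0893])), (315, 271, array([0.5155, 0.1222, 0.0873])), (315, 275, array([0.5114, 0.1291, 0.083 ]))]
[165 190 201 203 201 195 208 222 219 213 208 195 177 164 165 169 172 165
 159 154 148 152]
```

The reported TCP projects to row 221, but the fingertips end near row 208, about 27 mm higher than stated. That explains the miss. I'll measure this offset from the depth map, shut and open.

Run:
```python
from h import *
from cell import manip,cams
def meas(tag):
    s=st(manip); t=s["tool_pos"]; c=cams.capture("scene")
    ys,xs=np.nonzero(c["z_map"]>0); P=c["position"]+rays(c,np.c_[xs,ys])*c["z_map"][ys,xs][:,None]
    k=(abs(P[:,0]-t[0])<.075)&(abs(P[:,1]-t[1])<.05)&(P[:,2]>.14)&(P[:,2]<t[2]+.08)
    Q=P[k]; px=np.c_[xs,ys][k]
    print(tag,"n",len(Q),"minz",np.sort(Q[:,2])[:8].round(4))
    for z in np.arange(t[2]+.0,t[2]+.07,.008):
        b=Q[(Q[:,2]>=z)&(Q[:,2]<z+.008)]
        if len(b): print("  dz",round(z-t[2],3),len(b),"x",b[:,0].min().round(4),b[:,0].max().round(4),"y",b[:,1].min().round(4),b[:,1].max().round(4), "med",np.median(b[:,:2],0).round(4))
    return c
a=meas("shut")
manip.set_gripper(.045); b=meas("open")
crop=lambda c:cv2.resize(c["image"][130:230,260:360],(390,390),interpolation=cv2.INTER_CUBIC)
cv2.imwrite("pics/tips.png",np.hstack([crop(a),crop(b)]))
```

```text
6.49 [0.5137 0.1203 0.1937] F [-0.44  0.49  0.12] w 0.0004 g 0.0
shut n 537 minz [0.2217 0.2218 0.2219 0.2222 0.2223 0.2224 0.2224 0.2224]
  dz 0.024 27 x 0.5001 0.5241 y 0.1277 0.1346 med [0.5124 0.1307]
  dz 0.032 72 x 0.4984 0.5262 y 0.1105 0.1364 med [0.5118 0.1304]
  dz 0.04 76 x 0.4977 0.5271 y 0.1086 0.1364 med [0.511  0.1306]
  dz 0.048 86 x 0.4973 0.5279 y 0.1109 0.1364 med [0.5106 0.1301]
  dz 0.056 84 x 0.496 0.5281 y 0.1091 0.1364 med [0.5114 0.13  ]
  dz 0.064 93 x 0.4959 0.5294 y 0.111 0.1371 med [0.5117 0.1303]
7.33 [0.5145 0.1205 0.195 ] F [ 0.21  0.56 -0.55] w 0.0449 g 0.0
open n 590 minz [0.2227 0.2228 0.2229 0.223  0.2234 0.2234 0.2237 0.2238]
  dz 0.024 35 x 0.4809 0.5486 y 0.1155 0.1393 med [0.5365 0.1263]
  dz 0.032 81 x 0.4781 0.5494 y 0.104 0.1423 med [0.4925 0.1261]
  dz 0.04 84 x 0.4767 0.5489 y 0.1067 0.1425 med [0.5353 0.1255]
  dz 0.048 95 x 0.4764 0.55 y 0.1049 0.1426 med [0.5369 0.1253]
  dz 0.056 91 x 0.4754 0.551 y 0.1077 0.1435 med [0.5373 0.1248]
  dz 0.064 102 x 0.4746 0.5513 y 0.1017 0.1431 med [0.5137 0.1252]
```

View pics/tips.png

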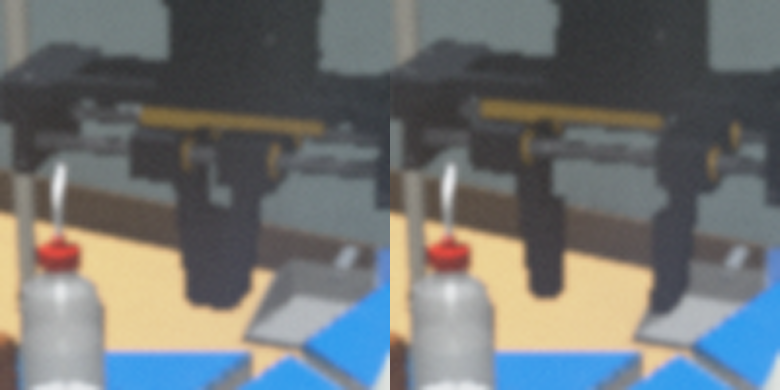

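The picture shows the fingertips at about z=0.222 for a reported TCP of z=0.1945, both shut and open. The real tips are therefore 27.5 mm above the reported TCP, with the lateral error under about 1.5 mm. I'll correct all z commands by this and retry slowly.

```bash
echo 'DZ=.0275  # real tips sit this far above the reported TCP' >> h.py
python3 - <<'E'
from h import *
from cell import manip,cams
x,y=.5145,.1205
manip.move_linear([x,y,.090-DZ],rate=.12); manip.move_linear([x,y,.0768-DZ],rate=.04); st(manip)
manip.set_gripper(.0,force=20); st(manip)
manip.move_linear([x,y,.197-DZ],rate=.12); st(manip)
d={}
for n in("scene","top"): d[n]=cams.capture(n)
pickle.dump(d,open("c2.pkl","wb"))
o=cv2.resize(d["scene"]["image"][190:290,280:360],None,fx=6,fy=6,interpolation=cv2.INTER_CUBIC)
cv2.imwrite("pics/g2.png",o)
print(proj(d["scene"],[[x,y,.188],[x,y,.12],[.525,.0775,.113]]))
E
```

```text
9.12 [0.5142 0.1204 0.0489] F [ 0.29  0.07 -0.23] w 0.0453 g 0.0
9.66 [0.5146 0.1205 0.0494] F [-0.71  0.49  0.04] w 0.0165 g 20.0
10.81 [0.5137 0.1204 0.1685] F [-0.39  0.18 -0.5 ] w 0.0168 g 20.0
[[316.24141082 223.78785394]
 [316.0000178  256.0276048 ]
 [322.32151638 249.03326549]]
```

View pics/g2.png

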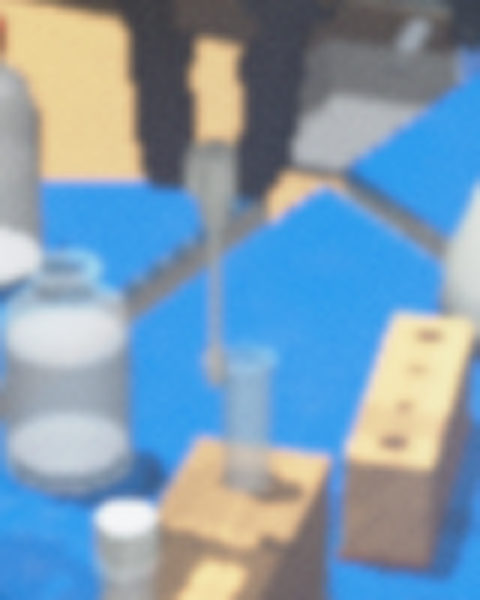

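The picture shows the swab held in the fingers, bud tip at scene ≈(315.2,252.8). The expected point is (316,253.6) and the tube rim shows the same bias, so the relative position is good to about 1 mm. Next I'll move over the tube and insert under force watch.

```bash
cat >> h.py <<'E'
def fz(m,n=4):
    v=[]
    for _ in range(n): m.dwell(.02); v.append(m.state()["contact_force"])
    return np.mean(v,0)
E
python3 - <<'E'
from h import *
from cell import manip,cams
x,y=.5145+.0106,.1205-.043
z0=.1695
manip.move_linear([x,y,z0],rate=.1); manip.dwell(.3); f0=fz(manip,8); print("f0",f0.round(2)); st(manip)
z=z0
manip.move_linear([x,y,z0-.010],rate=.06); z-=.010
while z>z0-.086:
    dz=.005 if z>z0-.070 else .0015
    z-=dz; manip.move_linear([x,y,z],rate=.05); f=fz(manip)-f0
    if abs(f).max()>1 or dz<.002: print(round(z0-z,4),f.round(2),manip.state()["tool_pos"].round(4))
    if f[2]>(2.5 if dz>.002 else 5) or np.hypot(*f[:2])>3: print("STOP");break
st(manip)
d={}
for n in("scene","top"): d[n]=cams.capture(n)
pickle.dump(d,open("c3.pkl","wb"))
cv2.imwrite("pics/g3.png",cv2.resize(d["scene"]["image"][190:290,280:360],None,fx=6,fy=6,interpolation=cv2.INTER_CUBIC))
E
```

```text
f0 [-0.01 -0.02  0.28]
11.93 [0.5251 0.0778 0.1695] F [ 0.2   0.54 -0.25] w 0.0167 g 20.0
0.0715 [-0.37 -0.13 -0.3 ] [0.5251 0.0775 0.098 ]
0.073 [-0.08 -0.11 -0.51] [0.525  0.0775 0.0964]
0.0745 [ 0.17  0.14 -0.54] [0.5251 0.0775 0.0949]
0.076 [ 0.2   0.21 -0.69] [0.525  0.0775 0.0934]
0.0775 [ 0.25  0.12 -0.1 ] [0.525  0.0775 0.0919]
0.079 [ 0.52 -0.06 -0.46] [0.525  0.0775 0.0904]
0.0805 [ 0.49 -0.07 -0.44] [0.5251 0.0775 0.0889]
0.082 [-0.13 -0.02  1.32] [0.5254 0.0775 0.0878]
0.0835 [-0.96 -0.09  6.34] [0.526  0.0777 0.0872]
STOP
18.9 [0.526  0.0777 0.0872] F [-1.35 -0.21  6.37] w 0.0167 g 20.0
```

View pics/g3.png

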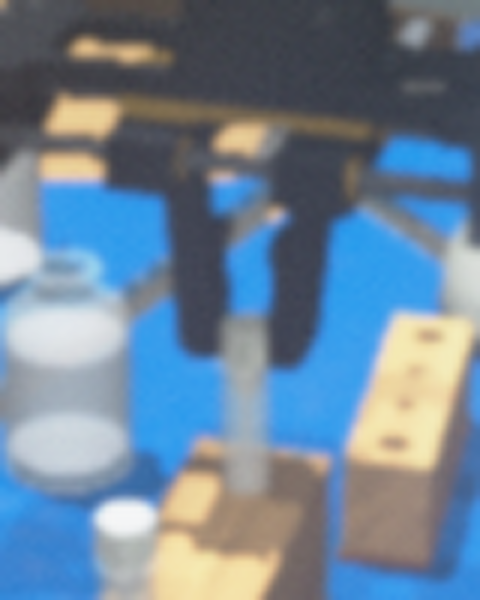

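The swab went in and seated: force is 6.3 N at the expected height (tip z 0.1147, rim 0.113). The image shows the cap on the tube with the fingers still beside it. Now I'll release, lower to the wall, grip, and lift.

Run:
```python
from h import *
from cell import manip,cams
x,y=.5251,.0775
manip.move_linear([x,y,.0872],rate=.05); manip.set_gripper(.036); 
manip.move_linear([x,y,.0715-DZ],rate=.08); st(manip)
manip.set_gripper(.0,force=30); s=st(manip)
if .014<s["gripper_width"]<.0175:
    manip.move_linear([x,y,.0715-DZ+.097],rate=.10); st(manip)
d={}
for n in("scene","top"): d[n]=cams.capture(n)
pickle.dump(d,open("c4.pkl","wb"))
cv2.imwrite("pics/g4.png",cv2.resize(d["scene"]["image"][165:265,280:380],None,fx=6,fy=6,interpolation=cv2.INTER_CUBIC))
```

```text
20.42 [0.525  0.0775 0.0437] F [0.21 0.29 0.88] w 0.0359 g 0.0
20.83 [0.5256 0.0776 0.0446] F [0.56 0.62 1.63] w 0.0172 g 30.0
21.95 [0.5243 0.0774 0.1401] F [ 0.26  0.1  -0.58] w 0.0173 g 30.0
```

View pics/g4.png

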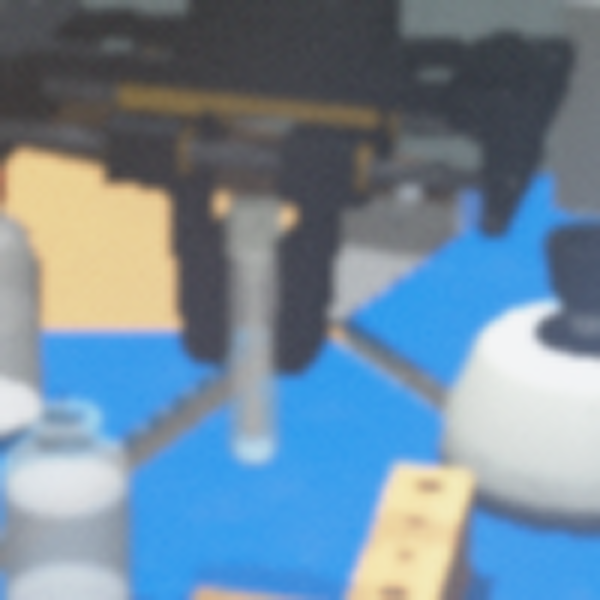

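The capped tube is upright in the grip, wall width 17.2 mm, foot at scene ≈(321.8,241.5). Now carry it to the cup and press by touch.

Run:
```python
from h import *
from cell import manip,cams
x,y=.5252,-.2097
manip.move_linear([x,y,.143],rate=.15); manip.dwell(.3)
d={n:cams.capture(n) for n in("scene","top")}; pickle.dump(d,open("c5.pkl","wb"))
f0=fz(manip,8); print(f0.round(2)); st(manip)
manip.move_linear([x,y,.118],rate=.08); f=fz(manip)-f0; print(f.round(2))
z=.118
while z>.1065 and abs(f).max()<2: 
    z-=.002; manip.move_linear([x,y,z],rate=.06); f=fz(manip)-f0
print(round(z,4),f.round(2)); st(manip)
cv2.imwrite("pics/g5.png",cv2.resize(cams.capture("scene")["image"][160:260,330:430],None,fx=6,fy=6,interpolation=cv2.INTER_CUBIC))
```

```text
[ 0.13  0.24 -0.23]
24.65 [ 0.5252 -0.2097  0.143 ] F [ 0.03  0.37 -0.39] w 0.0175 g 30.0
[0.34 0.13 0.25]
0.106 [-0.01 -0.38  0.05]
27.07 [ 0.5251 -0.2097  0.1059] F [-0.46 -0.04 -0.  ] w 0.0171 g 30.0
```

View pics/g5.png

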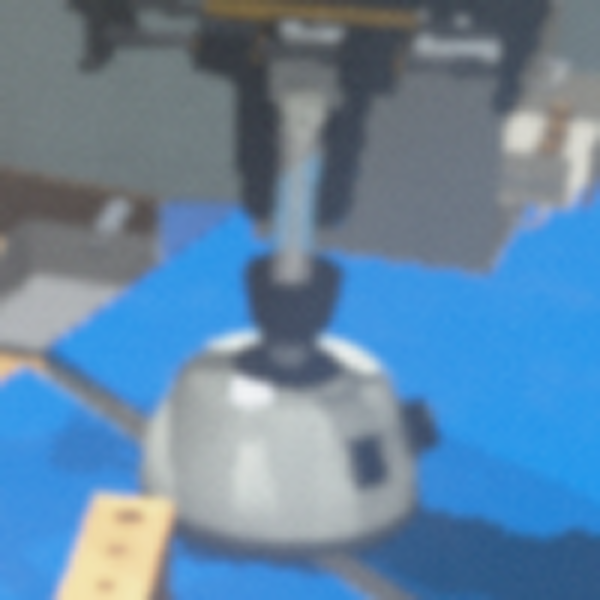

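The tube's foot is inside the cup (crop centre x≈292 against the cup's 295), with no side force yet. Now press in fine steps.

Run:
```python
from h import *
from cell import manip,cams
x,y=.5252,-.2097
f0=np.array([.1,.1,-.1]); z=.106; zc=None
while z>.090:
    z-=.001; manip.move_linear([x,y,z],rate=.03); f=fz(manip,6)-f0; t=manip.state()["tool_pos"]
    print(round(z,4),t.round(4),f.round(2))
    if f[2]>5.3 or np.hypot(*f[:2])>3: break
st(manip)
```

```text
0.105 [ 0.5252 -0.2097  0.105 ] [-0.15 -0.09 -0.13]
0.104 [ 0.5253 -0.2097  0.1041] [ 0.02 -0.13  0.34]
0.103 [ 0.5254 -0.2098  0.1033] [-0.6   0.01  2.49]
0.102 [ 0.5254 -0.2098  0.1022] [-0.35  0.04  3.47]
0.101 [ 0.5254 -0.2098  0.1012] [-0.35 -0.2   4.96]
0.1 [ 0.5254 -0.2098  0.1002] [-0.72  0.38  5.38]
29.23 [ 0.5254 -0.2098  0.1002] F [-0.64  0.38  4.99] w 0.0172 g 30.0
```

Contact is at z≈0.1037 and the force follows 2 N + 1 N/mm, so 5 mm of travel means z≈0.0987 and 7 N.

Run:
```python
from h import *
from cell import manip,cams
manip.move_linear([.5252,-.2097,.0985],rate=.02); manip.dwell(.3); f=fz(manip,25); print(f.round(2)); st(manip)
S=cams.capture("scene"); d0=pickle.load(open("c0.pkl","rb"))["scene"]
r=lambda i:cv2.resize(i[160:260,330:430],(390,390),interpolation=cv2.INTER_CUBIC)
cv2.imwrite("pics/g6.png",np.hstack([r(d0["image"]),r(S["image"])]))
```

```text
[-0.64  0.45  6.62]
30.19 [ 0.5255 -0.2098  0.099 ] F [-1.81  0.56  7.14] w 0.0176 g 30.0
```

View pics/g6.png

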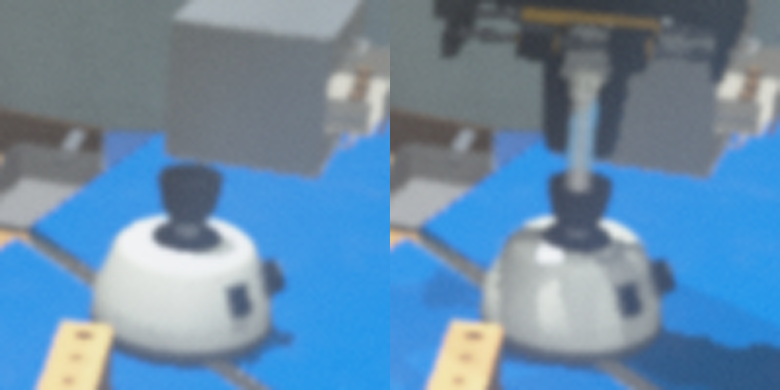

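Compared with the image at rest, the cup rim is visibly lower: crop row 165 to about 174, which is roughly 4.5–5 mm. The force is about 6.7 N and steady, which is half travel. Handing in.

Run:
```python
from cell import order
print(order.close_job())
```

```text
the job is handed in; nothing more can be done
None
```

I handed the job in at about 30 s: swab pushed home (about 6 N), then the tube gripped upright in the mixer cup, held about 4.7 mm down at about 6.7 N; my first swab grasp missed because the real fingertips sit 27.5 mm above the reported TCP, so I corrected for that.

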